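# Hang a washed bearing ring on the drip rail

### The job

Hang the loose bearing ring up to drip. First take the S-hook out of its wooden block and hook its upper curl over the bar of the drip stand, near the middle between the two posts; pressing only lightly, feel along the bar until the hook drops to the bottom of one of the turned grooves, so that it cannot wander, and let go of it. Then take the ring out of the V-block and hang it on the hook's lower curl, easing its weight on gently; do not touch the stand itself or the ring that already hangs there, and leave the micrometer where it lies.

Things in the scene. Friction and masses are not known exactly. Their poses are not given: they have to be found in the camera images.
- stand: Drip stand, fixed: grey tray 72 x 352 x 16 mm, a 14 mm steel post in each end (160 mm either side of the middle), dark clamp heads and between them a level grooved steel bar. Origin on the bench under the tray's middle; x away from the robot, y along the bar, z up. One ring already hangs on a like hook 108 to 132 mm to the -y side of the middle.
- bar_mid (a point): On the bar's axis midway between the posts, 234 mm up. The bar is 10 mm thick with 18 mm lands: lands 14 mm long, grooves between them 10 mm wide and 4 mm deep, one every 24 mm. The bar is clamped anywhere endwise, so the grooves' places along y differ and are not reported; feel for one (the load on the hook vanishes over a groove). Hang the hook within 32 mm of here.
- s_hook: Twisted S-hook of 7 mm steel rod, 161 mm tall, 80 to 160 g, standing upright in the front slot (26 mm deep) of a beech block 52 x 80 x 40 mm. Origin at its underside below the curls' middle; z up, x and y as in the stand's frame once hung. Shank at x = -16.5 mm down to z = 95 mm, then twisting over to the lower curl. It may lean a few degrees there. Steel on steel: press with a few newtons only.
- hook_crown (a point): Inner top of the upper curl, (0, 0, 154) mm in the hook's frame; it rests on the bar: 243 mm above the bench on a land, 239 mm in a groove. This curl lies in the hook's xz plane: centre at z = 141 mm, inner radius 13 mm, shank on its -x side, open below, its free end on the +x side reaching 27 mm below the crown.
- hook_grip (a point): Grip point of the red plastic thumb tab on the shank, (-31, 0, 119) mm in the hook's frame. The tab is 8 mm thick along y, 26 mm tall and spans x = -41 to -13 mm. Take it with the fingers closing along the hook's y and the tool leaning 15 to 30 degrees, its body on the hook's -x side; the fingertips must stay behind x = -12 mm or they meet the bar.
- hook_seat (a point): Lowest inner point of the lower curl, (3, 0, 7) mm in the hook's frame; the ring hangs over it. This curl lies in the hook's yz plane at x = 3 mm: centre at z = 19 mm, inner radius 12 mm, its back (joined to the shank) on the -y side, its free end on the +y side, open above.
- hook_tip (a point): Top of the lower curl's free end, (3, 16, 27.5) mm in the hook's frame, 20.5 mm above hook_seat; the ring must pass over it, moving to the hook's -y, with the curl inside its bore, and then be lowered.
- ring: Loose ground steel bearing ring, 66 mm outside, 54 mm bore, 17 mm wide, 100 to 190 g, standing on its rim in a fixed V-block (36 mm high), axis level. Origin at the middle of one flat face; its z runs along the axis through to the other face. Hold it by the rim on the robot's side, fingers closing along its axis, the tool leaning 30 to 35 degrees when hanging it, to stay clear of the hook and bar.
- ring_centre (a point): Centre of the ring, about 65 mm above the bench at the start. When it hangs at rest on the lower curl it is about 24 mm below hook_seat, its axis along the hook's y.
- micrometer: Outside micrometer with a green frame, 129 mm long, lying loose on the bench nearer the robot; a bystander. (Also keep clear of the brown column gauge, 0.49 m tall, that stands to the robot's right at x = 0.2 to 0.6, y = -0.6 to -0.32 m.)
There are look-alikes about, which are no part of the job. Leave any blue or red look-alike of the ring alone.

How it is judged:
On the way:
1. the S-hook hangs by itself at the bottom of a groove of the bar, near the middle, and has been let go (z of hook_crown in the frame of stand between 0.234 and 0.2408 m and x of hook_crown in the frame of stand between -0.012 and 0.012 m and y of hook_crown in the frame of stand between -0.032 and 0.032 m and angle between s_hook's own z axis and vertical below 0.3 rad and contact force between the fingers and s_hook below 0.1 N and contact force between s_hook and stand above 0.3 N), for 0.3 s.
At the end, for the whole second after the job is handed in: The hook hangs near upright in a groove (crown under 6.8 mm above the bar's axis) within 32 mm of the bar's middle; the ring hangs at rest on its lower curl, centre 15 to 33 mm below hook_seat, within 9 mm of it along the hook's y and 17 mm across, its weight on the hook (z of hook_crown in the frame of stand between 0.234 and 0.2408 m and x of hook_crown in the frame of stand between -0.012 and 0.012 m and y of hook_crown in the frame of stand between -0.032 and 0.032 m and angle between s_hook's own z axis and vertical below 0.3 rad and z of ring_centre in the frame of s_hook between -0.026 and -0.008 m and y of ring_centre in the frame of s_hook between -0.009 and 0.009 m and x of ring_centre in the frame of s_hook between -0.014 and 0.02 m and contact force between ring and s_hook above 0.3 N and linear speed of each of ring, s_hook below 0.06 m/s); the robot touches nothing.
It fails at once if the hook presses on the bar or its stand with more than 15 N (contact force between s_hook and stand above 15 N).
It fails at once if the ring and the hook press on each other with more than 12 N (contact force between ring and s_hook above 12 N).
It fails at once if the arm or the fingers touch the stand, its bar or the ring already hanging there (contact force between any of the arm, the fingers and stand above 1 N).
It fails at once if the loose ring knocks against the stand or the ring already hanging there (contact force between ring and stand above 3 N).
It fails at once if the micrometer is moved more than 15 mm (distance of micrometer from where it was at the start of the episode above 0.015 m).
It also fails if it takes over 72 s, if anything falls off the work surface, if the arm or the gripper's body presses on something with over 40 N, if the wrist force passes 120 N, or if a joint passes its speed limit or range.

### The arm

A 6-joint arm with a two-finger parallel gripper is mounted at the origin on a cart in front of the work surface, level with it; the furniture and walls round the work are solid. World frame = base frame: x ahead of the robot, y to its left, z up, the work surface at z = 0. Lengths are in m, angles in rad, forces in N, time in s.
With the tool pointing down it reaches from about 0.3 to 0.875 m from the base axis. Payload 6.4 kg.
Tool frame: the origin (TCP) lies at the very end of the fingers, on their centre line; the grasp point (between the pads) lies 19 mm behind it; z points along the fingers, y is the line along which they close (so a half turn about z gives the same grasp; the last joint's range is limited). The gripper opens to 85 mm and grips with 20 to 120 N. Pads are 22 mm wide; open, the fingers measure 114 mm over their backs; the gripper's body (76 mm by 85 mm) begins 54 mm behind the grasp point. The pads swing forward as they close: fully open they stand 13 mm farther back than shut.
Start: joints at [1.066, 0.181, 1.607, -0, 1.354, -0.206], TCP at [0.169, 0.55, 0.231] pointing down, gripper open.
Joint ranges: [-2.99, 2.99], [-0.89, 2.07], [0.3, 2.58], [-1.14, 4.28], [0, 2.63], [-3.12, 3.12]. Speed limits (rad/s): [2.57, 2.57, 3.01, 3.14, 3.14, 3.14].

### API

Orientations are given as a unit quaternion [w, x, y, z].
In Python, from bench import telemetry, camera, ctrl, spotter gives the robot as it stands.
- The arm moves only by the tool send_rows, never from a script. Its argument "series" is a list of rows, each a list of 3 entries, a list of its own where there are three numbers: the turn, a rotation vector about the world's x, y, z in degrees, then the shift along the world's x, y, z in mm, then the closure, from -1 (fully open) to 1 (shut), so that 0 is half open. In form: [[[rx, ry, rz], [dx, dy, dz], gripper], ...]. A call has 1 to 10 rows; each row is the pose to reach, as a shift and turn from the pose commanded when the call began; what a row does not reach only later rows make up. A row lasts 1/8 s, in which the tool goes at most 62.5 mm and 10.7 degrees, less where a joint would pass 70% of its speed; a pose out of reach is approached as far as the arm can. A call with a gripper value outside its range is refused whole. The fingers move at their own pace and stop on an object; the grip force is fixed at half the most. Time passes only in rows, so rows that repeat a pose let the fingers close. It gives the time, the measured TCP pose, the force, the opening and the grip force at its end, in the units of the state.
- telemetry.get_obs(): the state, without advancing time (a new reading comes with each control period).
- camera(name): name is "side" or "top" or "wrist"; returns a dict with "pixels" (400x640x3 uint8, red, green, blue), "camera_matrix" (3x3 intrinsics, pixels), "dist_coeffs" ([k1, k2, p1, p2, k3] as OpenCV has them; the pictures are not rectified), "xyz" and "orientation" of the camera in the world. Camera axes: x right, y up, looking along -z (the intrinsics and any distortion apply to the point x, -y, -z); pixel columns grow to the right and rows downward; lengths in m; the calibration is good to about 2 mm. A picture is of the moment at which its call begins. There is no depth.
- ctrl.hand_in(): hands the job in; it is judged then, once.
Trained networks look in the newest picture that a camera, given by its name, has taken for a name from the list of things; names that differ only in an ending like _2 or _b are one class to them, and where a whole thing is asked for, a point or a joint stands for the part that bears it (a point fixed in the world has none). Each returns a list of dicts, best first, with "conf" (0 to 1); they miss things now and then, are a little off and sometimes report something else, mostly with a low value. They report only what shows in the picture. A call takes as long as a camera call. They do not tell look-alikes from the thing itself.
- spotter.boxes_of(thing, camera): "xyz" ([x, y, z] in m, in world coordinates, good to about 4 mm: the middle of the surface that is visible of it).
- spotter.landmark_of(thing, camera): "xyz" ([x, y, z] in m, in world coordinates, good to about 4 mm: a listed point, or the origin of a listed thing).
The state is a dict: "time_s": time; "q": joint angles; "dq": joint speeds; "joint_efforts": joint torques, N m; "eef_pos": TCP position; "eef_rot": TCP orientation; "wrist_force": force on the tool from outside, world axes, zero at the start; "torque": the same for the moment, N m; "opening": opening from 0.0 (shut) to 1.0 (fully open); "grasp_force": force on a finger pad.
Only numpy, scipy, OpenCV 4.12 (cv2) and the standard library are available. Lean on these libraries where they do the work, as an engineer would, in place of code of your own. Each camera call takes 0.05 s, during which the arm holds its last target. There are 200 camera calls.

## Working session

There is one attempt and no reset: what is moved stays moved. The work goes in short steps, Python scripts to look and compute and a tool call to move; the robot and the scene stay as the last step left them, time stands still between calls to the robot, and variables do not carry over. Pictures are saved under pics/ and viewed, at most 10 in all, crops included, and the job is handed in when it is done.

Besides the shell and the picture viewer there is one more tool, called after "Call:" as name(argument=value, ...), one argument or row to a line, values as JSON. send_rows: Moves the arm, as the interface text tells. Its arguments: {"type":"object","properties":{"series":{"type":"array","items":{"type":"array"}}},"required":["series"]}

```bash
mkdir -p pics
cat > h.py <<'E'
import numpy as np, cv2
from scipy.spatial.transform import Rotation as R
from bench import telemetry, camera, ctrl, spotter
def look(n,f=None):
    c=camera(n)
    if f: cv2.imwrite('pics/'+f,cv2.cvtColor(c['pixels'],cv2.COLOR_RGB2BGR))
    return c
def rot(q): return R.from_quat([q[1],q[2],q[3],q[0]])
def proj(c,P):
    P=np.atleast_2d(P); X=rot(c['orientation']).inv().apply(P-np.array(c['xyz']))*[1,-1,-1]
    return cv2.projectPoints(X.reshape(-1,1,3),np.zeros(3),np.zeros(3),np.array(c['camera_matrix'],float),np.array(c['dist_coeffs'],float))[0].reshape(-1,2)
def ray(c,uv):
    p=cv2.undistortPoints(np.array([[uv]],float),np.array(c['camera_matrix'],float),np.array(c['dist_coeffs'],float))[0,0]
    return np.array(c['xyz']),rot(c['orientation']).apply([p[0],-p[1],-1])
def tri(*rays):
    A=0;b=0
    for o,d in rays:
        d=d/np.linalg.norm(d);M=np.eye(3)-np.outer(d,d);A=A+M;b=b+M@o
    return np.linalg.solve(A,b)
E
cat > a.py <<'E'
from h import *
np.set_printoptions(precision=4,suppress=True)
o=telemetry.get_obs(); print({k:np.round(v,3) for k,v in o.items()})
ims=[]
for n in ['side','top']:
    c=look(n,n+'0.png'); print(n,np.round(c['xyz'],3),np.round(rot(c['orientation']).as_matrix(),2).tolist())
    for t in ['stand','bar_mid','s_hook','hook_crown','hook_grip','hook_seat','hook_tip','ring','ring_centre','micrometer']:
        for d in spotter.landmark_of(t,n)[:4]: print(t,np.round(d['xyz'],3),round(d['conf'],2),proj(c,d['xyz'])[0].round())
E
python3 a.py
```

```text
{'time_s': np.float64(0.0), 'q': array([ 1.066,  0.182,  1.608,  0.   ,  1.354, -0.206]), 'dq': array([-0.   ,  0.   , -0.   , -0.   ,  0.   ,  0.002]), 'joint_efforts': array([ -0.001, -44.487, -35.133,  -0.   ,   0.009,  -0.   ]), 'eef_pos': array([0.169, 0.549, 0.23 ]), 'eef_rot': array([-0.   ,  0.149,  0.989, -0.001]), 'wrist_force': array([ 0.021, -0.36 ,  0.181]), 'torque': array([0.005, 0.054, 0.014]), 'grasp_force': np.float64(0.0), 'opening': np.float64(1.001)}
side [ 0.304 -0.542  0.75 ] [[0.93, 0.25, -0.27], [-0.37, 0.63, -0.68], [0.0, 0.74, 0.68]]
stand [ 0.648 -0.074 -0.   ] 0.81 [390. 280.]
stand [ 0.514 -0.17   0.022] 0.42 [354. 331.]
bar_mid [ 0.644 -0.075  0.233] 0.8 [403. 202.]
bar_mid [0.543 0.227 0.066] 0.24 [299. 185.]
s_hook [ 0.518 -0.168  0.015] 0.87 [355. 332.]
s_hook [ 0.496 -0.176  0.164] 0.71 [349. 293.]
hook_crown [ 0.494 -0.174  0.161] 0.59 [348. 294.]
hook_grip [ 0.472 -0.168  0.124] 0.94 [334. 307.]
hook_seat [ 0.516 -0.17   0.021] 0.97 [354. 332.]
hook_tip [ 0.518 -0.156  0.044] 0.88 [353. 319.]
ring [0.457 0.168 0.014] 0.86 [275. 224.]
ring [0.541 0
[... 393 characters left out ...]
and [ 0.64  -0.079 -0.001] 0.67 [365. 166.]
bar_mid [ 0.647 -0.078  0.232] 0.69 [376. 148.]
s_hook [ 0.514 -0.169  0.01 ] 0.61 [398. 212.]
hook_crown [ 0.507 -0.172  0.166] 0.65 [411. 213.]
hook_seat [ 0.518 -0.17   0.019] 0.51 [399. 211.]
hook_tip [ 0.52  -0.155  0.046] 0.59 [395. 210.]
ring [0.448 0.276 0.016] 0.69 [233. 233.]
ring [0.536 0.081 0.019] 0.61 [306. 202.]
ring [0.458 0.166 0.017] 0.47 [274. 230.]
ring [0.54  0.236 0.068] 0.46 [246. 198.]
ring_centre [0.452 0.168 0.009] 0.72 [273. 232.]
ring_centre [0.449 0.274 0.01 ] 0.68 [234. 232.]
ring_centre [0.531 0.076 0.009] 0.59 [308. 204.]
ring_centre [0.543 0.232 0.062] 0.53 [248. 197.]
micrometer [0.449 0.017 0.002] 0.58 [329. 235.]
```

Run:
```python
import cv2,numpy as np
s=cv2.imread('pics/side0.png');t=cv2.imread('pics/top0.png')
a=cv2.resize(s[110:370,200:560],(800,578),interpolation=cv2.INTER_CUBIC)
b=cv2.resize(t[90:290,200:480],(800,571),interpolation=cv2.INTER_CUBIC)
cv2.imwrite('pics/side0c.png',a);cv2.imwrite('pics/top0c.png',b)
```

```text
(no output)
```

View pics/side0c.png

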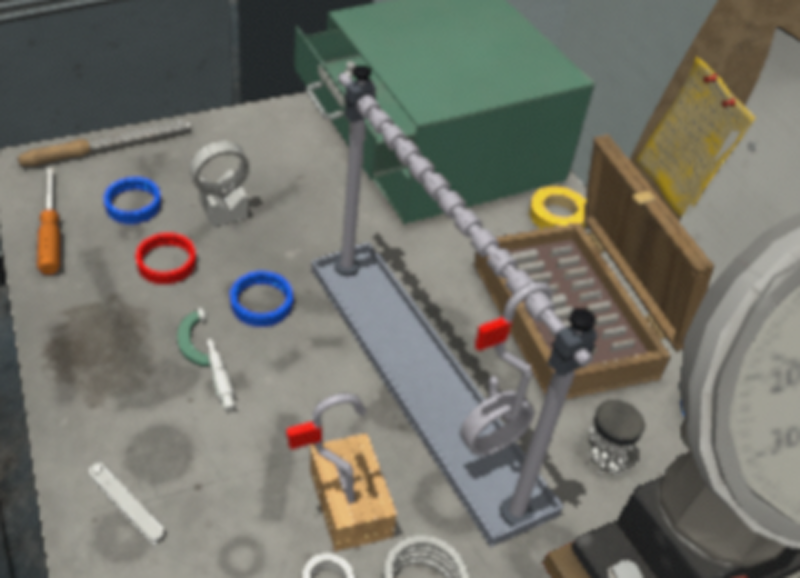

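View pics/top0c.png

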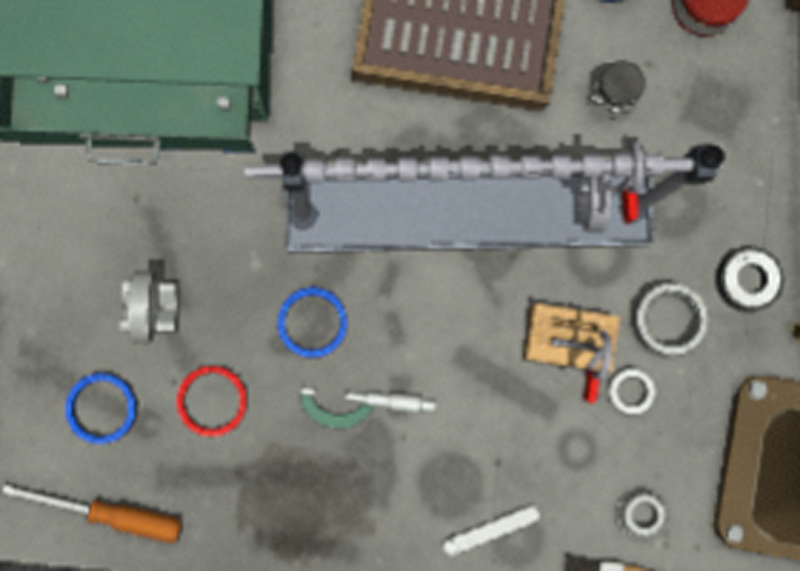

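The loose ring is the grey one standing in the V-block: side full-image (299,186), top (248,197). It is the only ring that stands upright. The blue and red rings and the grey rings by the beech block all lie flat, so they are look-alikes. The free hook stands in the beech block: side (349,294), red tab (334,307). The other hook hangs on the bar with its own ring. Next I measure the stand's yaw from the knobs and work out the first move.

```bash
cat >> h.py <<'E'
def goalR(lean,yaw):
    z=np.array([np.sin(np.radians(lean)),0,-np.cos(np.radians(lean))]);y=np.array([0,1.,0])
    return R.from_euler('z',yaw,degrees=True)*R.from_matrix(np.column_stack([np.cross(y,z),y,z]))
def move(p,lean,yaw):
    o=telemetry.get_obs(); d=goalR(lean,yaw)*rot(o['eef_rot']).inv()
    print('turn',d.as_rotvec(degrees=True).round(1),'shift',((np.array(p)-o['eef_pos'])*1000).round(1))
E
python3 - <<'E'
from h import *
s=look('side');t=look('top')
for a,b in [((361,153),(302,147)),((458.8,267.5),(447,145.3))]:
    print(tri(ray(s,a),ray(t,b)))
move([0.37,-0.17,0.27],25,0)
E
```

```text
[0.64114806 0.08771526 0.2343432 ]
[ 0.65533318 -0.23685767  0.23082217]
turn [ -3.7 -24.8  16.8] shift [ 200.7 -719.6   38.7]
```

Call:
send_rows(
  series=[
    [[0,-2,2],[15,-55,30],-1],
    [[0,-4,4],[30,-110,40],-1],
    [[-1,-6,5],[50,-165,40],-1],
    [[-1,-8,7],[70,-220,40],-1],
    [[-1,-10,8],[85,-275,40],-1],
    [[-2,-12,10],[100,-330,40],-1],
    [[-2,-15,11],[115,-385,40],-1],
    [[-3,-17,12],[130,-440,40],-1],
    [[-3,-19,13],[145,-495,40],-1],
    [[-3,-21,14],[160,-550,40],-1],
  ],
)

```text
time_s: 2.45
eef_pos: [0.3253, 0.0244, 0.2714]
eef_rot: [0.177, 0.028, 0.984, 0.002]
wrist_force: [0.5, -0.3, -0.1]
opening: 0.997
grasp_force: 0.0
```

Call:
send_rows(
  series=[
    [[0,-1,1],[10,-50,0],-1],
    [[0,-2,2],[20,-100,0],-1],
    [[-1,-4,3],[40,-150,0],-1],
    [[-1,-4,3],[40,-170,0],-1],
    [[-1,-4,3],[40,-170,0],-1],
    [[-1,-4,3],[40,-170,0],-1],
  ],
)

```text
time_s: 3.2
eef_pos: [0.365, -0.1435, 0.2707]
eef_rot: [0.209, 0.001, 0.978, -0.001]
wrist_force: [0.1, 0.5, -0.4]
opening: 0.999
grasp_force: 0.0
```

```bash
cat > b.py <<'E'
from h import *
import sys
np.set_printoptions(precision=4,suppress=True)
n=sys.argv[1];f=sys.argv[2]
o=telemetry.get_obs(); print(o['time_s'],o['eef_pos'],o['wrist_force'],o['q'],rot(o['eef_rot']).as_matrix()[:,2])
c=look(n,f); print(c['xyz'])
for t in sys.argv[3:]:
    for d in spotter.landmark_of(t,n)[:3]: print(t,np.round(d['xyz'],4),round(d['conf'],2),proj(c,d['xyz'])[0].round())
E
python3 b.py wrist w1.png bar_mid s_hook hook_crown hook_grip hook_seat hook_tip stand
```

```text
3.2 [ 0.365  -0.1435  0.2707] [ 0.0831  0.4537 -0.4051] [-0.9915 -0.6452  2.2479  0.3614  1.3133 -2.613 ] [ 0.4096 -0.0016 -0.9123]
[ 0.2371 -0.1432  0.3705]
bar_mid [0.5389 0.23   0.0649] 0.62 [598. 214.]
s_hook [ 0.5122 -0.1696  0.0134] 0.79 [299. 174.]
hook_crown [ 0.4965 -0.178   0.1699] 0.75 [283. 261.]
hook_seat [ 0.5178 -0.1702  0.0237] 0.85 [298. 182.]
hook_tip [ 0.5145 -0.1519  0.0438] 0.87 [312. 190.]
hook_tip [ 0.454   0.0232 -0.0003] 0.55 [450. 131.]
stand [ 0.6484 -0.073   0.0034] 0.7 [362. 236.]
```

View pics/w1.png

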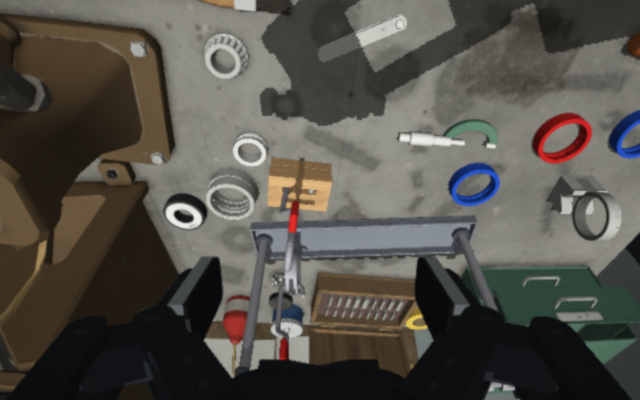

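The wrist view shows our tab at (294,215), with the curl running almost straight up the image, so the yaw is near 0. The hanging hook's tab is at (284,347). I triangulate the red tab from three views.

```bash
cat >> h.py <<'E'
def red(c,guess,rad=18):
    p=c['pixels'].astype(int);m=((p[...,0]>120)&(p[...,1]<70)&(p[...,2]<80)).astype(np.uint8)
    n,l,st,ce=cv2.connectedComponentsWithStats(m)
    k=min(range(1,n),key=lambda i:np.hypot(*(ce[i]-guess))-0.02*st[i,4])
    ys,xs=np.where(l==k); r=cv2.minAreaRect(np.column_stack([xs,ys]).astype(np.float32))
    return ce[k],st[k,4],r
E
python3 - <<'E'
from h import *
np.set_printoptions(precision=4,suppress=True)
rs={}
C={n:look(n) for n in['side','top','wrist']}
for n in C:
    rs[n]=red(C[n],proj(C[n],[.472,-.17,.124])[0]); print(n,rs[n])
for pr in [('side','top'),('side','wrist'),('side','top','wrist')]:
    print(pr,tri(*[ray(C[n],rs[n][0]) for n in pr]))
# hook model check
def hook(o,lean,yaw,roll):
    return R.from_euler('zyx',[yaw,lean,roll],degrees=True)
for lean in (0,-4,-8): 
  for roll in (0,2):
    r=hook(0,lean,0,roll); P=np.array([.516,-.169,.014])
    print(lean,roll,[(n,proj(C[n],P+r.apply([[-.027,0,.119],[0,0,.1575],[.0165,0,.127]])).round(1).tolist()) for n in C])
c=C['wrist'];import cv2
for n,(u,v),w in [('wrist',(292,240),(70,60)),('top',(405,222),(40,30)),('side',(345,310),(50,40))]:
    im=C[n]['pixels'][v-w[1]:v+w[1],u-w[0]:u+w[0],::-1]
    cv2.imwrite(f'pics/c_{n}.png',cv2.resize(im,(400,300),interpolation=cv2.INTER_CUBIC))
a=[cv2.imread(f'pics/c_{n}.png') for n in C]
cv2.imwrite('pics/c1.png',np.vstack([np.hstack(a[:2]),np.hstack([a[2],a[2]*0])]))
E
```

```text
side (array([336.2812, 305.5547]), np.int32(128), ((336.5823669433594, 305.3705749511719), (9.00261402130127, 15.076668739318848), 77.47119140625))
top (array([406.88, 226.  ]), np.int32(25), ((406.9189147949219, 225.98648071289062), (2.7947826385498047, 8.219949722290039), 9.462322235107422))
wrist (array([292., 206.]), np.int32(3), ((292.0, 206.0), (2.0, 0.0), -90.0))
('side', 'top') [ 0.4758 -0.1699  0.1308]
('side', 'wrist') [ 0.4744 -0.1686  0.1222]
('side', 'top', 'wrist') [ 0.475  -0.1698  0.1227]
0 0 [('side', [[343.4, 302.0], [358.9, 283.7], [366.5, 291.5]]), ('top', [[406.7, 220.7], [410.1, 209.0], [407.6, 202.7]]), ('wrist', [[294.3, 227.0], [293.6, 273.7], [295.9, 259.5]])]
0 2 [('side', [[344.4, 303.9], [360.3, 286.3], [367.6, 293.5]]), ('top', [[408.4, 220.8], [412.4, 209.0], [409.4, 202.8]]), ('wrist', [[290.3, 227.0], [288.1, 273.6], [291.9, 259.5]])]
-4 0 [('side', [[339.0, 304.2], [353.0, 285.9], [361.9, 292.8]]), ('top', [[406.5, 224.1], [410.0, 213.6], [407.6, 206.4]]), ('wrist', [[294.0, 219.9], [293.0, 266.7], [295.5, 255.0]])]
-4 2 [('side', [[339.9, 306.1], [354.3, 288.4], [363.0, 294.8]]), ('top', [[408.1, 224.2], [412.3, 213.7], [409.4, 206.4]]), ('wrist', [[290.0, 219.9], [287.5, 266.6], [291.3, 255.0]])]
-8 0 [('side', [[334.6, 306.6], [346.9, 288.3], [357.2, 294.3]]), ('top', [[406.2, 227.4], [409.9, 218.3], [407.6, 210.1]]), ('wrist', [[293.8, 212.3], [292.5, 258.8], [295.1, 249.9]])]
-8 2 [('side', [[335.5, 308.5], [348.3, 290.8], [358.3, 296.4]]), ('top', [[407.8, 227.5], [412.2, 218.3], [409.4, 210.1]]), ('wrist', [[289.8, 212.3], [286.8, 258.7], [290.9, 249.8]])]
```

View pics/c1.png

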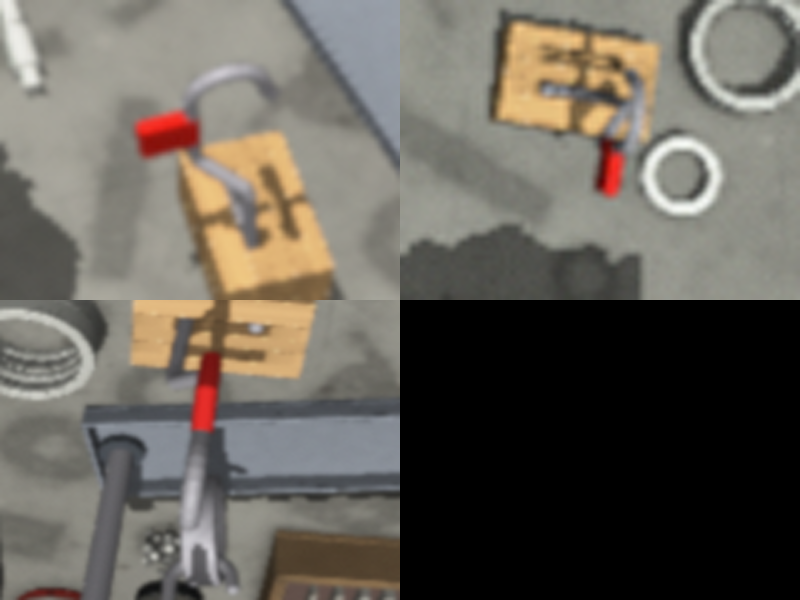

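```bash
cat > fit.py <<'E'
from h import *
from scipy.optimize import least_squares
np.set_printoptions(precision=4,suppress=True)
C={n:look(n) for n in['side','top','wrist']}
T=[-.027,0,.119];E=[.0165,0,.128];K=[0,0,.161]
ob=[('side',T,(336.3,305.6)),('side',E,(363.7,295)),('top',T,(406.9,226)),('top',E,(411.2,208)),('wrist',T,(294.4,216.8)),('wrist',[-.041,0,.125],(296.2,201)),
('wrist',[-.013,0,.119],(292,232))]
def f(p):
    r=R.from_euler('zyx',p[3:],degrees=True);e=[]
    for n,m,uv in ob: e+=list(proj(C[n],p[:3]+r.apply(m))[0]-uv)
    e+=list((p[:3]+r.apply([.003,0,.007])-[.5178,-.170,.021])/.002)
    e+=list((p[:3]+r.apply([.003,.016,.0275])-[.517,-.154,.0445])/.003)+list(p[4:]/6)
    return e
s=least_squares(f,[.515,-.17,.014,-8,-6,0],loss='soft_l1');print(s.x,np.round(s.fun,1))
r=R.from_euler('zyx',s.x[3:],degrees=True)
g=s.x[:3]+r.apply([-.031,0,.119]);print('grip',g,'crown',s.x[:3]+r.apply([0,0,.154]))
tz=goalR(27,s.x[3]).as_matrix()[:,2]
print('tcp',g+.019*tz); move(g-.061*tz,27,s.x[3]); move(g+.019*tz,27,s.x[3])
E
python3 fit.py
```

```text
[ 0.5158 -0.1693  0.0147 -9.5365 -5.9928  1.9831] [ 0.5 -0.6 -2.5  1.5 -0.6 -0.3 -0.4  0.5 -0.1  0.2 -0.7  8.9  0.6 -4.7
  0.1 -0.   0.5  0.5 -0.3 -0.5 -1.   0.3]
grip [ 0.4729 -0.1681  0.13  ] crown [ 0.4997 -0.1746  0.1678]
tcp [ 0.4814 -0.1695  0.113 ]
turn [-0.2 -2.8 -9.4] shift [ 80.6 -19.3 -86.4]
turn [-0.2 -2.8 -9.4] shift [ 116.4  -25.3 -157.7]
```

Call:
send_rows(
  series=[
    [[0,-1,-3],[20,-5,-10],-0.2],
    [[0,-1,-6],[40,-10,-35],-0.2],
    [[0,-2,-8],[60,-15,-60],-0.2],
    [[0,-3,-9.5],[81,-19,-86],-0.2],
    [[0,-3,-9.5],[81,-19,-86],-0.2],
    [[0,-3,-9.5],[81,-19,-86],-0.2],
  ],
)

```text
time_s: 4.65
eef_pos: [0.446, -0.1633, 0.1854]
eef_rot: [0.234, 0.082, 0.969, -0.018]
wrist_force: [0.8, 0.2, 0.0]
opening: 0.6
grasp_force: 0.0
```

```bash
python3 b.py wrist w2.png hook_crown hook_grip
python3 - <<'E'
from h import *
np.set_printoptions(precision=4,suppress=True)
c=look('wrist');print(red(c,proj(c,[.473,-.168,.13])[0]),proj(c,[[.473,-.168,.13],[.4814,-.1695,.113]]))
r=R.from_euler('zyx',[-9.5,-6,2],degrees=True);P=np.array([.5158,-.1693,.0147])
print(proj(c,P+r.apply([[-.041,0,.132],[-.041,0,.106],[-.013,0,.132],[0,0,.1575]])))
move([.4814,-.1695,.113],27,-9.5)
E
```

```text
4.65 [ 0.446  -0.1633  0.1854] [0.7639 0.1915 0.0232] [-0.795  -0.3275  2.2538  0.3657  0.8573 -2.388 ] [ 0.4506 -0.0733 -0.8897]
[ 0.315  -0.1414  0.2783]
hook_crown [ 0.4998 -0.1764  0.1657] 0.69 [312. 284.]
hook_grip [ 0.4766 -0.1694  0.1317] 0.84 [316. 219.]
(array([317.368 , 220.7893]), np.int32(413), ((316.8770751953125, 218.1643524169922), (42.257301330566406, 12.246208190917969), 86.98721313476562)) [[318.6395 211.2126]
 [318.4562 201.8101]]
[[317.2812 212.9878]
 [319.3137 186.8748]
 [317.2875 244.8124]
 [315.1746 289.193 ]]
turn [-0.1  0.3  0.2] shift [ 35.1  -5.6 -73.1]
```

View pics/w2.png

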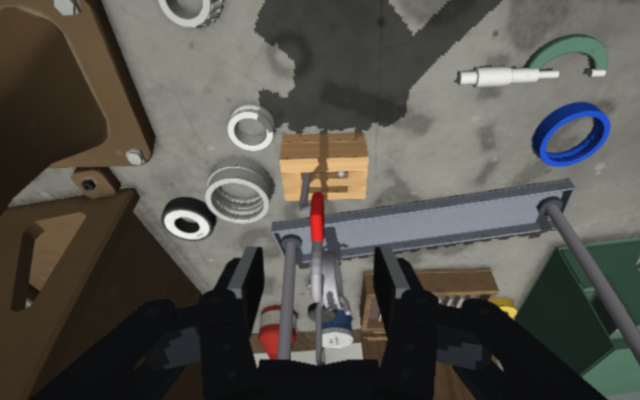

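The tab (317,218) lies midway between the fingers and the curl is in line with the tool, so I descend along the tool axis and close.

Call:
send_rows(
  series=[
    [[0,0,0],[10,-1,-20],-0.2],
    [[0,0,0],[20,-3,-40],-0.2],
    [[0,0,0],[28,-5,-58],-0.2],
    [[0,0,0],[35,-6,-73],-0.2],
    [[0,0,0],[35,-6,-73],-0.2],
    [[0,0,0],[35,-6,-73],1],
    [[0,0,0],[35,-6,-73],1],
    [[0,0,0],[35,-6,-73],1],
    [[0,0,0],[35,-6,-73],1],
    [[0,0,0],[35,-6,-73],1],
  ],
)

```text
time_s: 6.1
eef_pos: [0.4815, -0.1689, 0.1127]
eef_rot: [0.235, 0.082, 0.968, -0.018]
wrist_force: [-1.0, 4.3, 6.6]
opening: 0.081
grasp_force: 58.5
```

Call:
send_rows(
  series=[
    [[0,0,0],[-1,0,8],1],
    [[0,0,0],[-2,-1,18],1],
    [[0,0,0],[-3,-1,30],1],
    [[0,0,0],[-5,-2,45],1],
    [[-1,2,3],[0,10,70],1],
    [[-1,4,6],[20,30,100],1],
    [[-2,6,9],[40,55,125],1],
    [[-2,6,12],[55,80,140],1],
    [[-2,6,12],[55,95,140],1],
    [[-2,6,12],[55,95,140],1],
  ],
)

```text
time_s: 7.35
eef_pos: [0.5348, -0.0733, 0.2506]
eef_rot: [0.184, -0.025, 0.982, -0.014]
wrist_force: [-0.4, -0.8, -1.0]
opening: 0.08
grasp_force: 59.0
```

```bash
cat > d.py <<'E'
from h import *
np.set_printoptions(precision=4,suppress=True)
o=telemetry.get_obs();p=np.array(o['eef_pos']);Rt=rot(o['eef_rot'])
print(o['time_s'],p,'wf',o['wrist_force'],'open',o['opening'])
acc={}
for n in ['side','top','wrist']:
    c=look(n,n+'_h.png')
    for t in ['hook_crown','hook_grip','hook_tip','hook_seat','s_hook','bar_mid']:
        for d in spotter.landmark_of(t,n)[:3]: print(n,t,d['xyz'].round(4) if hasattr(d['xyz'],'round') else np.round(d['xyz'],4),round(d['conf'],2),proj(c,d['xyz'])[0].round())
E
python3 d.py
```

```text
7.35 [ 0.5348 -0.0733  0.2506] wf [-0.3617 -0.7552 -1.0057] open 0.08024882796660934
side hook_crown [ 0.555  -0.0698  0.2973] 0.77 [359. 185.]
side hook_grip [ 0.5287 -0.073   0.2639] 0.78 [345. 205.]
side hook_grip [0.451  0.0188 0.0001] 0.44 [292. 274.]
side hook_tip [ 0.5618 -0.0578  0.1772] 0.65 [356. 229.]
side hook_seat [ 0.5611 -0.0744  0.1547] 0.94 [359. 244.]
side s_hook [ 0.56   -0.0726  0.1478] 0.81 [358. 245.]
side bar_mid [ 0.6446 -0.072   0.234 ] 0.97 [402. 201.]
top hook_crown [ 0.5622 -0.0709  0.303 ] 0.64 [376. 182.]
top hook_crown [ 0.5602 -0.0594  0.1735] 0.27 [364. 189.]
top hook_grip [ 0.5279 -0.0774  0.2643] 0.5 [376. 200.]
top hook_tip [ 0.5642 -0.0596  0.1761] 0.42 [364. 187.]
top hook_tip [ 0.5302 -0.0767  0.2662] 0.29 [376. 199.]
top hook_tip [ 0.5615 -0.0719  0.3024] 0.26 [376. 183.]
top hook_seat [ 0.5656 -0.0806  0.1579] 0.7 [372. 188.]
top s_hook [ 0.5604 -0.0764  0.1464] 0.57 [370. 190.]
top s_hook [ 0.6417 -0.0769  0.0004] 0.52 [364. 166.]
top bar_mid [ 0.6458 -0.0758  0.229 ] 0.7 [375. 149.]
top bar_mid [ 0.4497  0.0156 -0.0004] 0.3 [329. 234.]
wrist hook_grip [ 0.5328 -0.072   0.2704] 0.74 [322. 288.]
wrist hook_tip [ 0.5611 -0.0564  0.1805] 0.69 [347. 205.]
wrist hook_seat [ 0.5639 -0.0757  0.1585] 0.62 [319. 188.]
wrist s_hook [ 0.5581 -0.0782  0.1472] 0.97 [317. 172.]
wrist bar_mid [ 0.6424 -0.0705  0.2388] 0.96 [318. 344.]
```

The hook is upright, with the crown at about (0.559,-0.071,0.302) and bar_mid at about (0.6455,-0.0745,0.234). I move it over the bar with the free end still above, then look for the grooves.

Call:
send_rows(
  series=[
    [[0,0,0],[15,0,-6],1],
    [[0,0,0],[30,0,-12],1],
    [[0,0,0],[45,0,-15],1],
    [[0,0,0],[60,0,-15],1],
    [[0,0,0],[75,0,-15],1],
    [[0,0,0],[86,0,-15],1],
    [[0,0,0],[86,0,-15],1],
    [[0,0,0],[86,0,-15],1],
  ],
)

```text
time_s: 9.4
eef_pos: [0.6217, -0.0741, 0.2366]
eef_rot: [0.185, -0.025, 0.982, -0.015]
wrist_force: [0.7, -0.3, -2.0]
opening: 0.083
grasp_force: 59.1
```

```bash
python3 d.py
python3 - <<'E'
import cv2,numpy as np
w=cv2.imread('pics/wrist_h.png');t=cv2.imread('pics/top_h.png');s=cv2.imread('pics/side_h.png')
a=cv2.resize(w[280:400,220:460],(800,400),interpolation=cv2.INTER_CUBIC)
b=cv2.resize(t[135:175,330:430],(400,160),interpolation=cv2.INTER_CUBIC)
c=cv2.resize(s[165:225,360:460],(400,240)[:2],interpolation=cv2.INTER_CUBIC)[20:180]
cv2.imwrite('pics/bar.png',np.vstack([a,np.hstack([b,c])]))
E
```

```text
9.4 [ 0.6217 -0.0741  0.2366] wf [ 0.7498 -0.2598 -1.9577] open 0.08293206267643755
side hook_crown [ 0.642  -0.0704  0.2878] 0.79 [405. 178.]
side hook_grip [ 0.6132 -0.0741  0.2501] 0.9 [389. 199.]
side hook_tip [ 0.6453 -0.057   0.1634] 0.81 [394. 223.]
side hook_seat [ 0.6465 -0.0756  0.1409] 0.91 [398. 237.]
side s_hook [ 0.6455 -0.0755  0.1335] 0.58 [397. 239.]
side s_hook [0.4504 0.0191 0.0024] 0.55 [291. 274.]
side bar_mid [ 0.6447 -0.0714  0.233 ] 0.84 [402. 201.]
top hook_crown [ 0.65   -0.0705  0.2875] 0.6 [376. 142.]
top hook_grip [ 0.6138 -0.0749  0.2483] 0.58 [375. 162.]
top hook_tip [ 0.6482 -0.0595  0.1615] 0.65 [364. 153.]
top hook_seat [ 0.6489 -0.0798  0.142 ] 0.46 [372. 154.]
top s_hook [ 0.6467 -0.0742  0.1316] 0.59 [369. 156.]
wrist hook_grip [ 0.6178 -0.0709  0.2559] 0.92 [325. 287.]
wrist hook_tip [ 0.6443 -0.0549  0.1606] 0.83 [349. 198.]
wrist hook_tip [ 0.6468 -0.0742  0.145 ] 0.29 [322. 186.]
wrist hook_seat [ 0.6461 -0.0735  0.1428] 0.64 [323. 183.]
wrist s_hook [ 0.6454 -0.0759  0.1303] 0.65 [320. 173.]
```

View pics/bar.png

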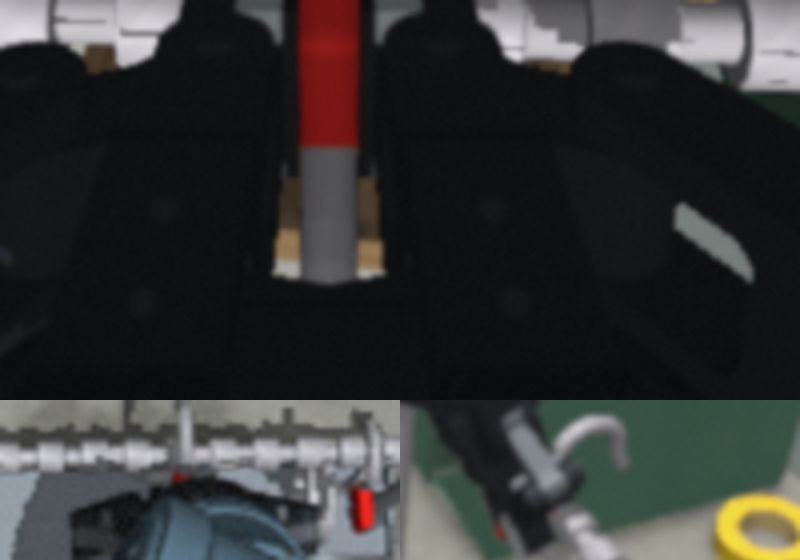

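```bash
cat > groove.py <<'E'
from h import *
np.set_printoptions(precision=2,suppress=True,linewidth=200)
ya=np.radians(2.5);ax=np.array([-np.sin(ya),np.cos(ya),0])
s=np.arange(-80,100,.5)
for n in ['top','side']:
    c=look(n);im=cv2.cvtColor(cv2.imread(f'pics/{n}0.png'),cv2.COLOR_BGR2GRAY).astype(np.float32)
    mid=np.array([.6455,-.0745,.234]);v=mid-c['xyz'];v/=np.linalg.norm(v);w=np.cross(ax,v);w/=np.linalg.norm(w)
    off=np.arange(-14,14.1,1)
    P=mid+s[:,None,None]/1000*ax+off[None,:,None]/1000*w
    uv=proj(c,P.reshape(-1,3)).reshape(len(s),len(off),2).astype(np.float32)
    S=cv2.remap(im,uv[...,0],uv[...,1],cv2.INTER_CUBIC)
    e=np.exp(-2j*np.pi*s/24)
    d=S-S.mean(0)
    F=(d*e[:,None]).mean(0)
    print(n,'w',w,'mean',S.mean(0).round())
    print('amp',np.abs(F)); print('phase mm (max brightness at s=)',(-np.angle(F)*24/(2*np.pi)))
    cv2.imwrite(f'pics/strip_{n}.png',cv2.resize(S.T,(800,160)))
a=[cv2.imread(f'pics/strip_{n}.png') for n in('top','side')]
cv2.imwrite('pics/strips.png',np.vstack(a))
E
python3 groove.py
```

```text
top w [-0.98 -0.04 -0.18] mean [ 70.  64.  63.  67.  74.  87. 102. 118. 133. 147. 161. 172. 180. 182. 179. 171. 159. 146. 134. 124. 118. 116. 120. 126. 132. 136. 137. 137. 138.]
amp [ 0.31  0.2   0.64  2.78  6.62 11.96 16.69 18.88 17.84 14.2   9.77  6.22  4.19  3.62  4.37  6.36  8.87 10.95 12.6  13.71 12.22  7.07  2.06  2.58  1.61  1.12  1.55  1.78  2.16]
phase mm (max brightness at s=) [ -3.99  -9.36   1.7    0.28  -0.01  -0.18  -0.34  -0.49  -0.63  -0.67  -0.58  -0.69  -1.39  -2.4   -3.06  -2.86  -2.45  -2.21  -2.09  -2.    -1.96  -2.37  -5.88 -11.56  10.44   5.39   3.77   3.38
   3.29]
side w [-0.82 -0.04 -0.57] mean [ 93.  93.  93.  94.  98. 106. 117. 128. 140. 150. 160. 168. 173. 174. 172. 167. 161. 154. 145. 134. 124. 114. 105.  98.  92.  89.  88.  89.  89.]
amp [ 4.96  5.05  5.24  5.65  6.55  8.35 11.19 14.27 16.39 16.56 14.78 12.04  9.57  7.82  6.76  6.56  7.24  8.47  9.8  10.48  9.69  7.4   4.43  1.95  1.02  1.93  2.67  2.64  1.97]
phase mm (max brightness at s=) [-3.21 -2.67 -2.03 -1.16  0.17  1.73  3.06  4.04  4.87  5.69  6.56  7.55  8.6   9.37  9.58  9.14  8.31  7.41  6.59  5.93  5.33  4.72  4.11  4.    7.42  9.23  9.22  9.05  8.83][ WARN:0@0.719] global loadsave.cpp:1063 imwrite_ Unsupported depth image for selected encoder is fallbacked to CV_8U.
```

View pics/strips.png

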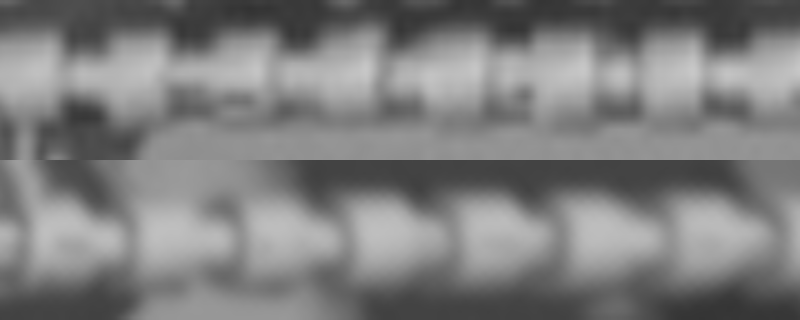

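Land centre lies at s≈-1 mm from the middle, so the grooves are at s≈+11 (y≈-0.0635) and -13. I touch down on the land here first, gently, to get the z reference.

Call:
send_rows(
  series=[
    [[0,0,0],[0,0,-10],1],
    [[0,0,0],[0,0,-20],1],
    [[0,0,0],[0,0,-30],1],
    [[0,0,0],[0,0,-37],1],
    [[0,0,0],[0,0,-40],1],
    [[0,0,0],[0,0,-41],1],
    [[0,0,0],[0,0,-41],1],
    [[0,0,0],[0,0,-41],1],
  ],
)

```text
time_s: 11.55
eef_pos: [0.6223, -0.0743, 0.1962]
eef_rot: [0.186, -0.025, 0.982, -0.015]
wrist_force: [0.5, -0.1, -1.4]
opening: 0.081
grasp_force: 59.1
```

Call:
send_rows(
  series=[
    [[0,0,0],[0,0,-1],1],
    [[0,0,0],[0,0,-2],1],
    [[0,0,0],[0,0,-2],1],
    [[0,0,0],[0,0,-2],1],
  ],
)

```text
time_s: 12.05
eef_pos: [0.622, -0.0743, 0.1937]
eef_rot: [0.185, -0.025, 0.982, -0.015]
wrist_force: [-0.0, 0.1, -1.1]
opening: 0.083
grasp_force: 59.1
```

Call:
send_rows(
  series=[
    [[0,0,0],[0,0,-0.5],1],
    [[0,0,0],[0,0,-1.2],1],
    [[0,0,0],[0,0,-1.2],1],
    [[0,0,0],[0,0,-1.2],1],
  ],
)

```text
time_s: 12.55
eef_pos: [0.622, -0.0743, 0.1925]
eef_rot: [0.185, -0.025, 0.982, -0.015]
wrist_force: [-0.7, 0.6, -0.6]
opening: 0.083
grasp_force: 59.1
```

Call:
send_rows(
  series=[
    [[0,0,0],[0,0,-0.5],1],
    [[0,0,0],[0,0,-1.2],1],
    [[0,0,0],[0,0,-1.2],1],
    [[0,0,0],[0,0,-1.2],1],
  ],
)

```text
time_s: 13.05
eef_pos: [0.6223, -0.0743, 0.1918]
eef_rot: [0.186, -0.025, 0.982, -0.015]
wrist_force: [-2.5, 0.7, 3.1]
opening: 0.084
grasp_force: 59.8
```

Contact at TCP z≈0.1918, about 4 N, with a small -x push, so the hook is about 1.5 mm too far in +x. I lift 1.5 mm, shift to the groove estimate and feel down.

Call:
send_rows(
  series=[
    [[0,0,0],[0,0,1.5],1],
    [[0,0,0],[-1.5,2,2],1],
    [[0,0,0],[-1.5,5,2],1],
    [[0,0,0],[-1.5,8,2],1],
    [[0,0,0],[-1.5,8,1],1],
    [[0,0,0],[-1.5,8,0],1],
    [[0,0,0],[-1.5,8,-0.5],1],
    [[0,0,0],[-1.5,8,-0.5],1],
  ],
)

```text
time_s: 14.05
eef_pos: [0.6205, -0.0663, 0.1908]
eef_rot: [0.185, -0.025, 0.982, -0.015]
wrist_force: [-0.7, -0.0, -1.0]
opening: 0.084
grasp_force: 59.1
```

Call:
send_rows(
  series=[
    [[0,0,0],[0,0,-0.5],1],
    [[0,0,0],[0,0,-1],1],
    [[0,0,0],[0,0,-1.2],1],
    [[0,0,0],[0,0,-1.2],1],
  ],
)

```text
time_s: 14.55
eef_pos: [0.6205, -0.0662, 0.1896]
eef_rot: [0.185, -0.025, 0.982, -0.015]
wrist_force: [-0.8, -0.3, -0.7]
opening: 0.083
grasp_force: 59.1
```

The load has gone, so we are in the groove. I continue down to its bottom, about 4 mm below the land.

Call:
send_rows(
  series=[
    [[0,0,0],[0,0,-0.5],1],
    [[0,0,0],[0,0,-1],1],
    [[0,0,0],[0,0,-1.3],1],
    [[0,0,0],[0,0,-1.3],1],
  ],
)

```text
time_s: 15.05
eef_pos: [0.6205, -0.0662, 0.1883]
eef_rot: [0.185, -0.025, 0.982, -0.015]
wrist_force: [-1.2, -0.4, -0.6]
opening: 0.084
grasp_force: 59.1
```

Call:
send_rows(
  series=[
    [[0,0,0],[0,0,-0.5],1],
    [[0,0,0],[0,0,-1],1],
    [[0,0,0],[0,0,-1],1],
    [[0,0,0],[0,0,-1],1],
  ],
)

```text
time_s: 15.55
eef_pos: [0.6206, -0.0663, 0.1875]
eef_rot: [0.185, -0.025, 0.982, -0.015]
wrist_force: [0.3, -0.4, -0.4]
opening: 0.082
grasp_force: 59.2
```

Call:
send_rows(
  series=[
    [[0,0,0],[0,0,-0.4],1],
    [[0,0,0],[0,0,-0.7],1],
    [[0,0,0],[0,0,-0.7],1],
    [[0,0,0],[0,0,-0.7],1],
  ],
)

```text
time_s: 16.05
eef_pos: [0.6208, -0.0663, 0.1871]
eef_rot: [0.186, -0.025, 0.982, -0.015]
wrist_force: [-1.8, 0.3, 3.7]
opening: 0.088
grasp_force: 59.7
```

Bottom reached, 4.3 mm below the land level. I ease the press off, open and withdraw along the tool axis.

Call:
send_rows(
  series=[
    [[0,0,0],[0,0,0.6],1],
    [[0,0,0],[0,0,0.6],0.6],
    [[0,0,0],[0,0,0.6],0.4],
    [[0,0,0],[0,0,0.6],0.2],
    [[0,0,0],[0,0,0.6],0.1],
    [[0,0,0],[0,0,0.6],0.1],
    [[0,0,0],[-3,0,8],0.1],
    [[0,0,0],[-8,0,20],0.1],
    [[0,0,0],[-18,0,45],0.1],
    [[0,0,0],[-29,-1,74],0.1],
  ],
)

```text
time_s: 17.3
eef_pos: [0.5909, -0.0671, 0.262]
eef_rot: [0.185, -0.025, 0.982, -0.015]
wrist_force: [-0.3, 0.5, -0.2]
opening: 0.446
grasp_force: 0.0
```

Call:
send_rows(
  series=[
    [[0,0,0],[-20,0,20],0],
    [[0,0,0],[-50,0,40],0],
    [[0,0,0],[-80,0,40],0],
    [[0,0,0],[-80,0,40],0],
    [[0,0,0],[-80,0,40],0],
  ],
)

```text
time_s: 17.92
eef_pos: [0.5119, -0.0674, 0.3016]
eef_rot: [0.186, -0.024, 0.982, -0.015]
wrist_force: [-0.1, -0.2, -0.2]
opening: 0.499
grasp_force: 0.0
```

```bash
cat > e.py <<'E'
from h import *
np.set_printoptions(precision=4,suppress=True)
o=telemetry.get_obs();print(o['time_s'],o['eef_pos'],o['wrist_force'],rot(o['eef_rot']).as_matrix()[:,2])
C={}
for n in ['side','top','wrist']:
    c=C[n]=look(n,n+'_k.png')
    for t in ['hook_crown','hook_grip','hook_tip','hook_seat','s_hook','bar_mid','ring_centre','ring']:
        for d in spotter.landmark_of(t,n)[:6]:
            x=np.array(d['xyz'])
            if t[:4]=='ring' and x[2]<.05: continue
            print(n,t,x,round(d['conf'],2),proj(c,x)[0].round())
E
python3 e.py
python3 - <<'E'
import cv2,numpy as np
s=cv2.imread('pics/side_k.png');t=cv2.imread('pics/top_k.png')
a=cv2.resize(s[150:290,350:470],(480,560),interpolation=cv2.INTER_CUBIC)
b=cv2.resize(s[155:215,260:340],(320,240),interpolation=cv2.INTER_CUBIC)
c=cv2.resize(t[175:220,220:280],(320,240),interpolation=cv2.INTER_CUBIC)
cv2.imwrite('pics/k.png',np.hstack([a,np.vstack([b,c,np.zeros((80,320,3),np.uint8)])]))
E
```

```text
17.925 [ 0.5119 -0.0674  0.3016] [-0.0913 -0.21   -0.2459] [ 0.3663 -0.0205 -0.9303]
side hook_crown [ 0.6375 -0.0644  0.2323] 0.77 [397. 200.]
side hook_tip [ 0.6505 -0.0344  0.1168] 0.87 [389. 230.]
side hook_seat [ 0.6454 -0.0512  0.0917] 0.64 [389. 245.]
side s_hook [ 0.6477 -0.0467  0.0858] 0.79 [389. 245.]
side bar_mid [ 0.6445 -0.0721  0.2318] 0.85 [402. 202.]
side ring_centre [0.5434 0.2275 0.0656] 0.68 [299. 185.]
side ring [0.5409 0.2374 0.0613] 0.54 [297. 184.]
top hook_crown [ 0.6489 -0.0642  0.2396] 0.64 [370. 146.]
top hook_tip [ 0.6492 -0.0469  0.1146] 0.53 [357. 156.]
top hook_seat [ 0.6514 -0.0648  0.0897] 0.57 [363. 157.]
top s_hook [ 0.6445 -0.0622  0.0847] 0.72 [362. 160.]
top bar_mid [ 0.6461 -0.076   0.2334] 0.6 [375. 148.]
top ring_centre [0.5432 0.2278 0.0647] 0.56 [249. 197.]
top ring [0.5425 0.2356 0.0665] 0.71 [246. 197.]
wrist hook_crown [ 0.6421 -0.0658  0.2409] 0.71 [316. 306.]
wrist hook_grip [ 0.6182 -0.0614  0.2091] 0.74 [323. 260.]
wrist hook_seat [ 0.649  -0.0608  0.096 ] 0.75 [325. 205.]
wrist hook_seat [ 0.6138 -0.0623  0.2045] 0.66 [323. 252.]
wrist hook_seat [0.4541 0.0233 0.0026] 0.39 [414.  17.]
wrist hook_seat [ 0.6436 -0.0619  0.2392] 0.36 [320. 305.]
wrist s_hook [ 0.6444 -0.0589  0.0829] 0.83 [327. 195.]
wrist s_hook [0.5435 0.2355 0.0624] 0.37 [590. 130.]
wrist s_hook [ 0.6424 -0.0656  0.24  ] 0.25 [316. 305.]
wrist bar_mid [ 0.6474 -0.0715  0.2393] 0.68 [309. 307.]
wrist ring_centre [0.5399 0.2318 0.0653] 0.79 [590. 128.]
wrist ring [0.5427 0.2321 0.0606] 0.76 [587. 128.]
```

View pics/k.png

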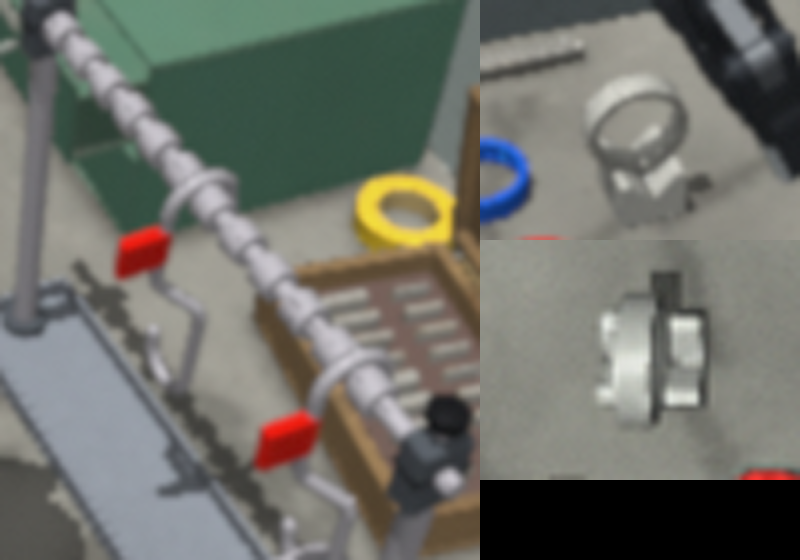

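The hook hangs in the groove by itself, crown at about (0.643,-0.065,0.239), origin z about 0.085. The crop also confirms the grey ring standing alone in the V-block at side (299,185). Next is the ring's pre-grasp.

Run:
```python
from h import *
z=goalR(36,0).as_matrix()[:,2]; move(np.array([.5224,.2295,.0489])-.08*z,36,0)
```

```text
turn [  2.5 -14.6  -2.2] shift [ -36.2  296.8 -187. ]
```

Call:
send_rows(
  series=[
    [[0,-2,0],[-20,30,0],0],
    [[0,-4,0],[-36,75,0],0],
    [[1,-6,-1],[-36,120,-20],0],
    [[1,-8,-1],[-36,165,-50],0],
    [[2,-10,-1],[-36,210,-90],0],
    [[2,-12,-2],[-36,250,-130],0],
    [[2.5,-14.5,-2],[-36,285,-165],0],
    [[2.5,-14.5,-2],[-36,297,-187],0],
    [[2.5,-14.5,-2],[-36,297,-187],0],
    [[2.5,-14.5,-2],[-36,297,-187],0],
  ],
)

```text
time_s: 20.52
eef_pos: [0.4762, 0.2296, 0.1146]
eef_rot: [0.308, -0.001, 0.951, 0.001]
wrist_force: [0.1, -0.3, 0.2]
opening: 0.504
grasp_force: 0.0
```

```bash
python3 b.py wrist w3.png ring_centre ring
python3 - <<'E'
from h import *
move([.5224,.2295,.0489],36,0)
E
```

```text
20.525 [0.4762 0.2296 0.1146] [ 0.117  -0.2713  0.2267] [ 0.3448 -0.0209  2.2395 -0.5617  0.378  -0.7608] [ 0.5866  0.0019 -0.8099]
[0.3309 0.2292 0.1863]
ring_centre [0.5381 0.0714 0.0108] 0.87 [126. 176.]
ring_centre [0.5418 0.2289 0.063 ] 0.83 [317. 235.]
ring_centre [ 0.6512 -0.0554  0.0945] 0.71 [ 28. 316.]
ring [0.54   0.2356 0.0607] 0.84 [326. 231.]
ring [0.5313 0.0776 0.0174] 0.64 [127. 177.]
ring [ 0.6455 -0.0568  0.0805] 0.36 [ 30. 300.]
turn [-0.1  0.  -0.1] shift [ 45.6   0.2 -66.6]
```

View pics/w3.png

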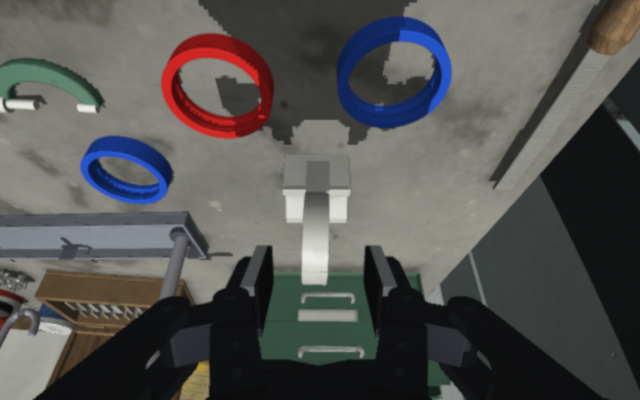

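The ring is upright and centred at u≈316 between the fingers. The red and blue rings stay well below the gripper. Descending and closing.

Call:
send_rows(
  series=[
    [[0,0,0],[14,0,-20],0],
    [[0,0,0],[27,0,-40],0],
    [[0,0,0],[38,0,-56],0],
    [[0,0,0],[45.5,0,-66.5],0],
    [[0,0,0],[45.5,0,-66.5],0],
    [[0,0,0],[45.5,0,-66.5],0.4],
    [[0,0,0],[45.5,0,-66.5],0.7],
    [[0,0,0],[45.5,0,-66.5],1],
    [[0,0,0],[45.5,0,-66.5],1],
    [[0,0,0],[45.5,0,-66.5],1],
  ],
)

```text
time_s: 21.92
eef_pos: [0.5214, 0.2299, 0.0481]
eef_rot: [0.309, -0.001, 0.951, 0.001]
wrist_force: [-3.8, -1.1, 8.3]
opening: 0.185
grasp_force: 59.1
```

Call:
send_rows(
  series=[
    [[0,0,0],[0,0,15],1],
    [[0,0,0],[0,0,40],1],
    [[0,0,0],[0,0,70],1],
    [[0,0,1],[-15,-40,75],1],
    [[0,0,1],[-30,-80,75],1],
    [[0,0,2],[-40,-120,70],1],
    [[0,0,2],[-40,-160,65],1],
    [[0,0,2.5],[-40,-200,60],1],
    [[0,0,2.5],[-40,-225,55],1],
    [[0,0,2.5],[-40,-225,55],1],
  ],
)

```text
time_s: 23.18
eef_pos: [0.4807, 0.0032, 0.102]
eef_rot: [0.308, -0.021, 0.951, 0.007]
wrist_force: [0.6, -0.5, -2.2]
opening: 0.182
grasp_force: 59.1
```

```bash
python3 e.py
```

```text
23.175 [0.4807 0.0032 0.102 ] [ 0.5668 -0.4997 -2.185 ] [ 0.5856  0.0264 -0.8101]
side hook_crown [ 0.6417 -0.0664  0.2338] 0.64 [400. 199.]
side hook_grip [ 0.615  -0.0643  0.1993] 0.61 [384. 216.]
side hook_tip [ 0.646  -0.0401  0.1129] 0.74 [388. 234.]
side hook_tip [ 0.6484 -0.0566  0.086 ] 0.26 [391. 248.]
side hook_seat [ 0.6447 -0.0567  0.092 ] 0.69 [390. 247.]
side s_hook [ 0.6453 -0.0553  0.0845] 0.59 [390. 249.]
side bar_mid [ 0.6428 -0.0726  0.2343] 0.82 [402. 201.]
side bar_mid [ 0.6434 -0.0647  0.2366] 0.47 [400. 198.]
side ring_centre [0.5038 0.0037 0.1188] 0.6 [316. 236.]
side ring [0.5024 0.0121 0.1161] 0.58 [314. 235.]
top hook_crown [ 0.6469 -0.0633  0.2398] 0.59 [369. 147.]
top hook_grip [ 0.6118 -0.0637  0.2051] 0.63 [368. 165.]
top hook_tip [ 0.6474 -0.0571  0.0831] 0.52 [360. 159.]
top hook_tip [ 0.6508 -0.043   0.1129] 0.46 [356. 155.]
top hook_seat [ 0.6506 -0.0587  0.0919] 0.54 [361. 157.]
top s_hook [ 0.6472 -0.057   0.0848] 0.53 [360. 158.]
top bar_mid [ 0.6473 -0.0747  0.2327] 0.64 [374. 148.]
top ring_centre [0.502  0.0052 0.1177] 0.73 [335. 214.]
top ring_centre [ 0.6456 -0.0579  0.083 ] 0.27 [360. 159.]
top ring [0.5044 0.016  0.1179] 0.58 [331. 213.]
wrist ring_centre [0.5006 0.0063 0.1181] 0.85 [319. 306.]
wrist ring [0.5021 0.0103 0.1142] 0.73 [327. 299.]
```

Call:
send_rows(
  series=[
    [[0,0,0],[20,0,-5],1],
    [[0,0,0],[40,0,-12],1],
    [[0,0,0],[60,0,-20],1],
    [[0,0,0],[80,0,-26],1],
    [[0,0,0],[100,0,-26],1],
    [[0,0,0],[120,0,-26],1],
    [[0,0,0],[135,0,-26],1],
    [[0,0,0],[141,0,-26],1],
    [[0,0,0],[141,0,-26],1],
    [[0,0,0],[141,0,-26],1],
  ],
)

```text
time_s: 25.78
eef_pos: [0.6213, 0.0049, 0.0758]
eef_rot: [0.307, -0.022, 0.951, 0.007]
wrist_force: [-0.2, 0.3, -1.5]
opening: 0.179
grasp_force: 59.2
```

```bash
python3 e.py
python3 - <<'E'
import cv2,numpy as np
s=cv2.imread('pics/side_k.png');t=cv2.imread('pics/top_k.png');w=cv2.imread('pics/wrist_k.png')
a=cv2.resize(s[180:280,340:440],(500,500),interpolation=cv2.INTER_CUBIC)
b=cv2.resize(w[200:400,180:420],(300,250),interpolation=cv2.INTER_CUBIC)
c=cv2.resize(t[130:190,320:392],(300,250),interpolation=cv2.INTER_CUBIC)
cv2.imwrite('pics/m.png',np.hstack([a,np.vstack([b,c])]))
E
```

```text
25.775 [0.6213 0.0049 0.0758] [-0.2344  0.2527 -1.4887] [ 0.5847  0.0277 -0.8108]
side hook_crown [ 0.6444 -0.0628  0.2357] 0.94 [400. 197.]
side hook_crown [ 0.6472 -0.042   0.1146] 0.26 [389. 234.]
side hook_grip [ 0.6153 -0.0653  0.2026] 0.91 [385. 215.]
side hook_tip [ 0.6466 -0.0432  0.1136] 0.56 [389. 235.]
side hook_seat [ 0.6465 -0.0567  0.0899] 0.61 [391. 247.]
side s_hook [ 0.6495 -0.0546  0.0851] 0.82 [391. 248.]
side bar_mid [ 0.6447 -0.0703  0.2327] 0.65 [402. 201.]
side ring_centre [0.6432 0.0027 0.0928] 0.82 [376. 227.]
side ring [0.6396 0.0153 0.0925] 0.78 [372. 224.]
top hook_crown [ 0.6466 -0.0628  0.2402] 0.42 [369. 147.]
top hook_grip [ 0.612  -0.0655  0.2009] 0.69 [368. 166.]
top hook_tip [ 0.6524 -0.0408  0.1119] 0.5 [355. 155.]
top hook_seat [ 0.6518 -0.0594  0.0926] 0.65 [361. 156.]
top hook_seat [ 0.6479 -0.0657  0.2391] 0.61 [371. 147.]
top bar_mid [ 0.6458 -0.0762  0.2334] 0.75 [375. 149.]
top ring [0.6421 0.0132 0.093 ] 0.63 [333. 159.]
wrist hook_seat [ 0.6486 -0.0574  0.0973] 0.62 [192. 317.]
wrist s_hook [ 0.6439 -0.0586  0.0818] 0.58 [194. 285.]
wrist ring_centre [0.6425 0.0058 0.0921] 0.61 [318. 306.]
wrist ring [0.6436 0.0136 0.0863] 0.61 [333. 296.]
```

View pics/m.png

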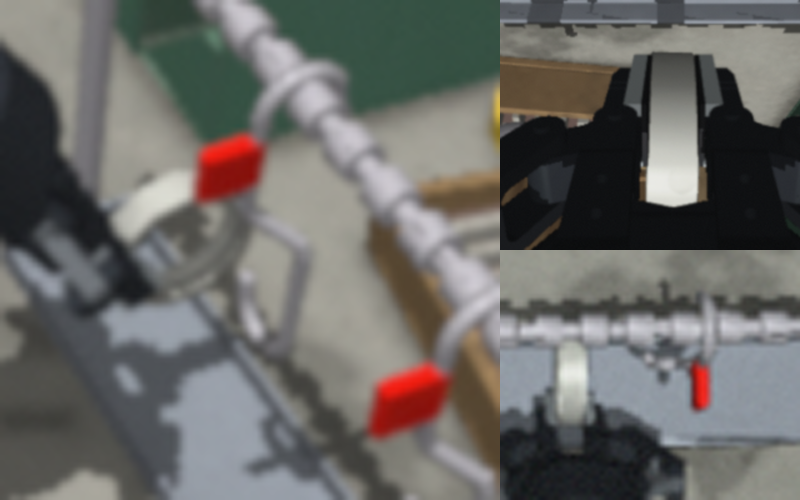

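The side crop (tip around (245,290), ring bore around (195,235)) shows the tip level with the bore interior. I move to -y in stages and watch the forces.

Call:
send_rows(
  series=[
    [[0,0,0],[0,-6,0],1],
    [[0,0,0],[0,-12,0],1],
    [[0,0,0],[1,-18,0],1],
    [[0,0,0],[1,-24,0],1],
    [[0,0,0],[1,-30,0],1],
    [[0,0,0],[1,-36,0],1],
    [[0,0,0],[1,-40,0],1],
    [[0,0,0],[1,-40,0],1],
  ],
)

```text
time_s: 28.12
eef_pos: [0.6231, -0.0356, 0.0762]
eef_rot: [0.308, -0.022, 0.951, 0.007]
wrist_force: [0.1, 0.9, -1.8]
opening: 0.18
grasp_force: 59.2
```

```bash
python3 e.py | grep -v bar_mid
```

```text
28.125 [ 0.6231 -0.0356  0.0762] [ 0.0764  0.8724 -1.7519] [ 0.5854  0.0271 -0.8103]
side hook_crown [ 0.6434 -0.0655  0.2349] 0.79 [400. 198.]
side hook_grip [ 0.6151 -0.0643  0.2006] 0.61 [384. 215.]
side hook_tip [ 0.6486 -0.0397  0.117 ] 0.85 [389. 232.]
side hook_seat [ 0.6462 -0.0575  0.0945] 0.93 [391. 246.]
side s_hook [ 0.6487 -0.054   0.0881] 0.75 [391. 247.]
side ring_centre [ 0.6443 -0.0358  0.092 ] 0.67 [385. 240.]
side ring [ 0.6442 -0.0261  0.0905] 0.7 [383. 237.]
top hook_crown [ 0.6482 -0.0617  0.2407] 0.66 [369. 147.]
top hook_crown [ 0.6406 -0.0766 -0.0021] 0.52 [364. 166.]
top hook_grip [ 0.6103 -0.0668  0.2025] 0.68 [369. 166.]
top hook_tip [ 0.65   -0.0403  0.1141] 0.52 [355. 155.]
top hook_seat [ 0.6531 -0.0612  0.0921] 0.42 [362. 156.]
top s_hook [ 0.6432 -0.0574  0.0815] 0.51 [360. 160.]
top ring_centre [ 0.6434 -0.0351  0.0923] 0.53 [352. 159.]
top ring [ 0.6444 -0.0265  0.0911] 0.66 [348. 159.]
top ring [ 0.6496 -0.0611  0.2402] 0.5 [369. 146.]
wrist ring_centre [ 0.6437 -0.032   0.0927] 0.59 [323. 308.]
wrist ring [ 0.6446 -0.0297  0.0871] 0.62 [327. 297.]
```

Call:
send_rows(
  series=[
    [[0,0,0],[0,-5,0],1],
    [[0,0,0],[0,-10,0],1],
    [[0,0,0],[1,-15,0],1],
    [[0,0,0],[1,-19,0],1],
    [[0,0,0],[1,-22,0],1],
    [[0,0,0],[1,-22,0],1],
    [[0,0,0],[1,-22,0],1],
  ],
)

```text
time_s: 30.35
eef_pos: [0.624, -0.0572, 0.0761]
eef_rot: [0.308, -0.022, 0.951, 0.007]
wrist_force: [-0.0, -0.2, -1.7]
opening: 0.181
grasp_force: 59.2
```

```bash
python3 e.py | grep -v bar_mid
```

```text
30.35 [ 0.624  -0.0572  0.0761] [-0.0307 -0.2225 -1.66  ] [ 0.5852  0.0275 -0.8104]
side hook_crown [ 0.6413 -0.066   0.2342] 0.66 [399. 199.]
side hook_crown [ 0.6144 -0.0616  0.2004] 0.49 [383. 215.]
side hook_grip [ 0.6127 -0.0629  0.2005] 0.81 [383. 215.]
side hook_tip [ 0.6451 -0.0393  0.1164] 0.57 [387. 233.]
side hook_seat [ 0.6491 -0.0614  0.092 ] 0.81 [393. 248.]
side s_hook [ 0.6471 -0.056   0.0943] 0.39 [391. 245.]
side ring_centre [ 0.6472 -0.0585  0.0953] 0.84 [392. 246.]
side ring [ 0.6452 -0.0495  0.0917] 0.71 [389. 244.]
top hook_crown [ 0.6399 -0.078  -0.0001] 0.71 [365. 166.]
top hook_crown [ 0.6474 -0.0638  0.2377] 0.43 [370. 147.]
top hook_grip [ 0.6098 -0.065   0.2024] 0.58 [368. 166.]
top hook_tip [ 0.6473 -0.0431  0.1139] 0.46 [356. 156.]
top hook_seat [ 0.6529 -0.0581  0.0916] 0.61 [361. 156.]
top hook_seat [ 0.6376 -0.0765 -0.0021] 0.34 [364. 167.]
top s_hook [ 0.6473 -0.0552  0.0833] 0.49 [359. 159.]
top ring_centre [ 0.647  -0.058   0.0894] 0.68 [361. 158.]
top ring [ 0.6469 -0.0475  0.0933] 0.49 [357. 158.]
wrist hook_tip [ 0.6436 -0.0397  0.1147] 0.65 [354. 354.]
wrist hook_seat [ 0.647  -0.0733  0.0013] 0.26 [292. 171.]
wrist ring_centre [ 0.6435 -0.0542  0.0913] 0.79 [322. 304.]
wrist ring [ 0.6449 -0.0505  0.0876] 0.59 [329. 298.]
```

Hook unmoved and the curl is inside the bore. Lowering, fast first and then gently.

Call:
send_rows(
  series=[
    [[0,0,0],[0,0,-5],1],
    [[0,0,0],[0,0,-10],1],
    [[0,0,0],[1,-0.5,-15],1],
    [[0,0,0],[2,-0.5,-20],1],
    [[0,0,0],[2,-0.5,-23],1],
    [[0,0,0],[2,-0.5,-23],1],
    [[0,0,0],[2,-0.5,-23],1],
  ],
)

```text
time_s: 32.58
eef_pos: [0.6261, -0.0577, 0.0532]
eef_rot: [0.308, -0.022, 0.951, 0.007]
wrist_force: [-0.7, 0.1, -2.1]
opening: 0.182
grasp_force: 59.2
```

Call:
send_rows(
  series=[
    [[0,0,0],[0,0,-1],1],
    [[0,0,0],[0,0,-2],1],
    [[0,0,0],[0,0,-2.5],1],
    [[0,0,0],[0,0,-2.5],1],
  ],
)

```text
time_s: 33.08
eef_pos: [0.6266, -0.0581, 0.0513]
eef_rot: [0.308, -0.022, 0.951, 0.007]
wrist_force: [-0.2, -0.5, 3.8]
opening: 0.183
grasp_force: 59.8
```

Contact at about 5 N. I back off slightly, then open to about 30 mm and withdraw along the tool axis.

Call:
send_rows(
  series=[
    [[0,0,0],[0,0,0.7],1],
    [[0,0,0],[0,0,0.7],1],
    [[0,0,0],[0,0,0.7],0.6],
    [[0,0,0],[0,0,0.7],0.5],
    [[0,0,0],[0,0,0.7],0.4],
    [[0,0,0],[0,0,0.7],0.3],
    [[0,0,0],[0,0,0.7],0.3],
    [[0,0,0],[0,0,0.7],0.3],
  ],
)

```text
time_s: 34.08
eef_pos: [0.626, -0.0577, 0.0513]
eef_rot: [0.308, -0.022, 0.951, 0.007]
wrist_force: [-0.4, 0.3, -0.1]
opening: 0.35
grasp_force: 0.0
```

```bash
python3 e.py | grep -v bar_mid
```

```text
34.075 [ 0.626  -0.0577  0.0513] [-0.3521  0.3296 -0.1357] [ 0.5853  0.0274 -0.8104]
side hook_crown [ 0.6433 -0.0661  0.2362] 0.73 [400. 198.]
side hook_crown [ 0.6451 -0.0575  0.0677] 0.58 [389. 255.]
side hook_grip [ 0.615  -0.063   0.1988] 0.89 [384. 216.]
side hook_tip [ 0.6441 -0.0447  0.1125] 0.58 [388. 236.]
side hook_tip [ 0.6122 -0.0622  0.1999] 0.43 [382. 215.]
side hook_tip [ 0.6477 -0.062   0.07  ] 0.24 [391. 255.]
side hook_seat [ 0.6455 -0.0631  0.0924] 0.96 [392. 249.]
side s_hook [ 0.641  -0.0617  0.0858] 0.85 [389. 251.]
side ring_centre [ 0.6478 -0.0654  0.067 ] 0.83 [392. 257.]
side ring [ 0.6472 -0.0535  0.0684] 0.85 [389. 253.]
top hook_crown [ 0.6486 -0.0654  0.24  ] 0.67 [370. 147.]
top hook_grip [ 0.6106 -0.0657  0.2038] 0.68 [368. 166.]
top hook_grip [ 0.6468 -0.0642  0.2393] 0.55 [370. 147.]
top hook_grip [ 0.6451 -0.0749  0.2302] 0.41 [374. 149.]
top hook_tip [ 0.6456 -0.0483  0.1128] 0.61 [358. 157.]
top hook_seat [ 0.6428 -0.0619  0.0647] 0.65 [361. 161.]
top hook_seat [ 0.6503 -0.0626  0.0906] 0.42 [363. 157.]
top s_hook [ 0.6421 -0.0596  0.0828] 0.67 [361. 161.]
top ring_centre [ 0.6468 -0.0576  0.0669] 0.53 [360. 160.]
top ring [ 0.6467 -0.0531  0.0674] 0.54 [358. 160.]
wrist hook_tip [ 0.6444 -0.0587  0.0674] 0.7 [314. 305.]
wrist ring_centre [ 0.6433 -0.0617  0.0657] 0.91 [308. 301.]
wrist ring [ 0.6472 -0.0504  0.0635] 0.95 [331. 299.]
```

The ring hangs, centre about 25 mm below the seat. Withdrawing.

Call:
send_rows(
  series=[
    [[0,0,0],[0,-2,0],0.2],
    [[0,0,0],[-4,-2,5],0.2],
    [[0,0,0],[-9,-2,12],0.2],
    [[0,0,0],[-17,-2,22],0.2],
    [[0,0,0],[-28,-2,34],0.2],
    [[0,0,0],[-45,-2,45],0.2],
    [[0,0,0],[-75,-2,55],0.2],
    [[0,0,0],[-115,-2,65],0.2],
    [[0,0,0],[-140,-2,70],0.2],
    [[0,0,0],[-140,-2,70],0.2],
  ],
)

```text
time_s: 36.67
eef_pos: [0.4851, -0.0599, 0.1219]
eef_rot: [0.308, -0.022, 0.951, 0.007]
wrist_force: [0.2, -0.6, 0.8]
opening: 0.398
grasp_force: 0.0
```

Call:
send_rows(
  series=[
    [[0,0,0],[0,0,0],0.2],
    [[0,0,0],[0,0,0],0.2],
    [[0,0,0],[0,0,0],0.2],
    [[0,0,0],[0,0,0],0.2],
    [[0,0,0],[0,0,0],0.2],
    [[0,0,0],[0,0,0],0.2],
    [[0,0,0],[0,0,0],0.2],
    [[0,0,0],[0,0,0],0.2],
    [[0,0,0],[0,0,0],0.2],
    [[0,0,0],[0,0,0],0.2],
  ],
)

```text
time_s: 37.92
eef_pos: [0.486, -0.0597, 0.1214]
eef_rot: [0.308, -0.022, 0.951, 0.007]
wrist_force: [0.8, -0.4, -0.0]
opening: 0.399
grasp_force: 0.0
```

```bash
python3 e.py | grep -v bar_mid
python3 - <<'E'
from h import *
a=look('side');b=look('side');print('motion',np.abs(a['pixels'].astype(int)-b['pixels'])[180:290,360:420].max())
E
```

```text
37.925 [ 0.486  -0.0597  0.1214] [ 0.78   -0.4095 -0.0312] [ 0.5854  0.0274 -0.8103]
side hook_crown [ 0.6417 -0.0677  0.2344] 0.87 [400. 200.]
side hook_grip [ 0.614  -0.0646  0.2012] 0.72 [384. 215.]
side hook_tip [ 0.6429 -0.047   0.1137] 0.95 [388. 237.]
side hook_seat [ 0.6445 -0.0641  0.0935] 0.6 [392. 249.]
side s_hook [ 0.6451 -0.0602  0.0866] 0.62 [391. 250.]
side ring_centre [ 0.6474 -0.0634  0.0683] 0.92 [391. 256.]
side ring_centre [ 0.6425 -0.0664  0.2318] 0.4 [400. 200.]
side ring [ 0.647  -0.0545  0.0652] 0.71 [389. 254.]
top hook_crown [ 0.6472 -0.063   0.2397] 0.67 [369. 147.]
top hook_grip [ 0.6109 -0.0669  0.2044] 0.7 [369. 166.]
top hook_tip [ 0.6462 -0.0462  0.1128] 0.46 [357. 157.]
top hook_seat [ 0.6505 -0.0627  0.0916] 0.51 [363. 157.]
top s_hook [ 0.6404 -0.0614  0.0833] 0.4 [362. 161.]
top ring_centre [ 0.6495 -0.0597  0.0663] 0.65 [361. 159.]
top ring [ 0.6466 -0.0525  0.07  ] 0.56 [358. 160.]
wrist hook_tip [ 0.6438 -0.0439  0.1144] 0.75 [328. 333.]
wrist hook_seat [ 0.6459 -0.0613  0.0945] 0.83 [308. 311.]
wrist hook_seat [ 0.6398 -0.0638  0.0815] 0.56 [306. 294.]
wrist s_hook [ 0.6409 -0.0635  0.0825] 0.8 [306. 296.]
wrist ring_centre [ 0.6428 -0.0608  0.0659] 0.87 [309. 280.]
wrist ring [ 0.6473 -0.055   0.0638] 0.88 [315. 280.]
motion 6
```

The ring rests about 25 mm below the seat, within about 2 mm along y, and the two side pictures show no motion. Handing in.

```bash
python3 -c "
from bench import ctrl
print(ctrl.hand_in())"
```

```text
the job is handed in; nothing more can be done
None
```

I hung the S-hook in a bar groove about 10 mm from the middle and hung the loose ring at rest on its lower curl; the job is handed in at about 38 s of the 72 s allowed, with no verdict returned.

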